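# Pump up the clamp pump until its pin is out

## Task

Of the two identical hand pumps bolted to the bench, one already has its steel indicator pin standing fully out and the other does not. Pump the plunger of the other one with the fingertips, pressing it all the way down and letting it come all the way back up again and again, until its pin stands fully out too, then leave the plunger up. Do not touch either pin, do not press the plunger of the pump that is already full, grasp nothing, and leave the other things on the bench where they are.

Things in the scene. Friction and masses are not known exactly. Their poses are not given: they have to be found in the camera images.
- pump: The pump to be pumped. Grey metal block, 56 x 112 x 42 mm high, on a dark 76 x 128 x 10 mm base plate (short side along x) bolted to the bench. Origin: centre of the underside, z up. A short coupler points to -x, 50 mm out. On top: round black plunger head at y = -34 mm, brass gland (top 51 mm up) with the steel indicator pin at y = +34 mm. 
- full_pump: The pump that is already full, in either place; leave it alone. Grey metal block, 56 x 112 x 42 mm high, on a dark 76 x 128 x 10 mm base plate (short side along x) bolted to the bench. Origin: centre of the underside, z up. A short coupler points to -x, 50 mm out. On top: round black plunger head at y = -34 mm, brass gland (top 51 mm up) with the steel indicator pin at y = +34 mm. 
- pump_head_top (a point): Centre of the flat top of the plunger head of the pump to be pumped (32 mm across). Fully up it is 93 mm above the bench, fully down 73 mm; it moves straight down. Overhead, a beam lamp crosses the front of the bench (underside 0.66 m above it, about x = 0.25 to 0.42): keep the arm's elbow under it.
- pump_press (a joint): Stroke of the plunger in m: 0 = fully up, 0.020 = fully down. A spring pushes it up: about 5 N to start it, 10 to 12 N at the bottom, where it meets a hard stop; let go, it comes back up by itself within 0.4 s. Pump at an easy pace.
- pump_pin_top (a point): Centre of the top of this pump's indicator pin, 68 mm to the side of the plunger's axis; 54 mm above the bench at joint value 0, 84 mm when fully out.
- pump_pin_out (a joint): How far the indicator pin is out, in m: its top stands 3 mm above the gland at 0 and about 33 mm above it at 0.030 (0.028 to 0.031), fully out, when a dark band 28 to 32 mm below its top shows above the gland. Starts at 0 to 0.011. Each full stroke lifts it about 7.5 mm (the first 0 to 10 mm): 3 to 5 strokes in all. Once it is out, more strokes do nothing.
- pump_pin: The indicator pin, a 12 mm steel rod; origin level with the gland's top at joint value 0. Not to be touched. A ratchet lifts it while the plunger goes down; it stays put while the plunger comes up. A stroke counts fully if it goes at least 18 mm down and comes back to within 1 mm of the top.
- full_pump_press (a joint): Stroke of the plunger in m: 0 = fully up, 0.020 = fully down. A spring pushes it up: about 5 N to start it, 10 to 12 N at the bottom, where it meets a hard stop; let go, it comes back up by itself within 0.4 s. Pump at an easy pace. Of the full pump; not to be pressed.
- full_pump_pin_out (a joint): How far the indicator pin is out, in m: its top stands 3 mm above the gland at 0 and about 33 mm above it at 0.030 (0.028 to 0.031), fully out, when a dark band 28 to 32 mm below its top shows above the gland. Of the full pump: it stands at 0.030 from the start.
- full_pump_pin: Indicator pin of the full pump. Must not be touched.
- offcut: Bystander: an oblong piece of bare wood, 42 x 130 x 18 mm, lying flat; loose on the bench; origin under its middle.
- cork: Bystander: a cork sanding block, 60 x 105 x 35 mm; loose on the bench; origin under its middle.
- jar: Bystander: a round filler jar with a dark lid, 66 mm across, 57 mm tall; loose on the bench; origin under its middle.
- scraper: Bystander: a small grey metal scraper block, 30 x 70 x 15 mm; loose on the bench; origin under its middle.
- bit: Bystander: a small polishing bit, 27 x 68 x 27 mm; loose on the bench; origin under its middle.
- driver: Bystander: a screwdriver, 211 mm long, 26 mm thick; loose on the bench; origin under its middle.

How it is judged:
By the outcome, as a careful person would: the job done as asked, in the order asked, and still so for the second after the job is handed in, with the robot touching nothing.
It also fails if it takes over 45 s, if anything falls off the work surface, if the arm or the gripper's body presses on something with over 40 N, if the wrist force passes 120 N, or if a joint passes its speed limit or range.

## Robot

A 6-joint arm with a two-finger parallel gripper is mounted at the origin on a cart in front of the work surface, level with it; the furniture and walls round the work are solid. World frame = base frame: x ahead of the robot, y to its left, z up, the work surface at z = 0. Lengths are in mm, angles in rad, forces in N, time in s.
With the tool pointing down it reaches from about 375 to 900 mm from the base axis. Payload 3.1 kg.
Tool frame: the origin (TCP) lies midway between the tips of the shut fingers; the grasp point (between the pads) lies 19 mm behind it (env.tcp_to_grasp is the x of the grasp point in the tool frame, in mm); x points along the fingers, y is the direction in which the jaws open and shut, and the axes are right-handed (so a half turn about x gives the same grasp; the last joint's range is limited). The gripper opens to 85 mm and grips with 20 to 120 N. Pads are 22 mm wide; open, the fingers measure 114 mm over their backs; the gripper's body (76 mm by 85 mm) begins 54 mm behind the grasp point. The pads swing forward as they close: fully open they stand 13 mm farther back than shut.
Start: joints at [1.155, 0.527, 1.433, -0, 1.181, -0.178], TCP at [146.581, 607.545, 231.31] pointing down, gripper open.
Joint ranges: [-3.08, 3.08], [-0.75, 2.2], [0.22, 2.44], [-1.43, 4.57], [0, 2.65], [-2.85, 2.85]. Speed limits (rad/s): [2.79, 2.79, 3.14, 3.14, 3.14, 3.14].

## Interface

Orientations are given as a unit quaternion [x, y, z, w].
In Python, from cell import env gives the robot as it stands.
- The arm moves only by the shell command python3 -m handwheel 'ROWS' [FORCE]. ROWS is JSON, a list of rows, each an object with "offset": the shift along the world's x, y, z in units of 60 mm (1.0 is 60 mm), a list of three; "angular": the turn, a rotation vector about the world's x, y, z in rad, a list of three; "jaw": the opening, from 0 (shut) to 1 (fully open). In form: [{"offset": [tx, ty, tz], "angular": [ax, ay, az], "jaw": jaw}, ...]. A call has 1 to 5 rows; each row shifts and turns the commanded pose from where the row before left it; what a row does not reach is not made up. A row lasts 1/8 s, in which the tool goes at most 62.5 mm and 10.7 degrees, less where a joint would pass 70% of its speed; a pose out of reach is approached as far as the arm can. A call is refused whole if a number of a shift passes 1 or a number of a turn 0.188, either way. A call with a gripper value outside its range is refused whole. The fingers move at their own pace and stop on an object; FORCE is the grip in N (left out, the last holds). Time passes only in rows, so rows that do not move let the fingers close. It gives the time, the measured TCP pose, the force and the opening at its end, in the units of the state.
- env.get_state(): the state, without advancing time (a new reading comes with each control period).
- env.grab_frame(name): name is "side" or "top"; returns the picture (384x512x3 uint8, red, green, blue); there is no depth.
- env.camera_info(name): a dict with "fx", "fy", "cx", "cy" (pixels), "k1" (the pictures are not rectified: a ray, as slopes to the right and down, at radius r is drawn at 1 + k1 r^2 times it, then the intrinsics apply), "view" (4x4, takes a point from world to camera coordinates). Camera axes: x right, y up, looking along -z (the intrinsics and any distortion apply to the point x, -y, -z); pixel columns grow to the right and rows downward; lengths in mm; the calibration is good to about 2 mm. A picture is of the moment at which its call begins. camera_info takes no time and is no camera call.
- env.finish_job(): hands the job in, once; it reports no verdict.
The state is a dict: "time_s": time; "joints": joint angles; "qd": joint speeds; "joint_efforts": joint torques, N m; "eef_pos": TCP position; "tool_rot": TCP orientation; "force": force on the tool from outside, world axes, zero at the start; "moment": the same for the moment, N m; "finger_gap": opening from 0.0 (shut) to 1.0 (fully open).
Only numpy, scipy, OpenCV 4.12 (cv2) and the standard library are available. Lean on these libraries where they do the work, as an engineer would, in place of code of your own. Each camera call takes 0.05 s, during which the arm holds its last target.

## Working session

There is one attempt and no reset: what is moved stays moved. The work goes in short steps, Python scripts to look and compute and a shell command to move; the robot and the scene stay as the last step left them, time stands still between calls to the robot, and variables do not carry over. Pictures are saved under pics/ and viewed, and the job is handed in when it is done.

```bash
mkdir -p pics
python3 - <<'E'
from cell import env
import cv2
for n in("side","top"):
    cv2.imwrite(f"pics/{n}0.png",env.grab_frame(n)[:,:,::-1]); print(env.camera_info(n))
print(env.get_state())
E
```

```text
{'fx': 433.07634155439916, 'fy': 433.07634155439916, 'cx': 263.0238664111825, 'cy': 190.00583169562688, 'k1': -0.06516288062057446, 'view': array([[ 9.74975623e-01, -2.21532166e-01, -1.86019921e-02,
        -5.95110851e+02],
       [ 1.56503333e-01,  6.24529810e-01,  7.65159606e-01,
        -2.15272261e+01],
       [-1.57889966e-01, -7.48923238e-01,  6.43571863e-01,
        -1.20389202e+03],
       [ 0.00000000e+00,  0.00000000e+00,  0.00000000e+00,
         1.00000000e+00]])}
{'fx': 382.48260952651094, 'fy': 382.48260952651094, 'cx': 247.44202366189467, 'cy': 190.71682929949705, 'k1': -0.11971734420892405, 'view': array([[-1.21091135e-02, -9.99530403e-01,  2.81485771e-02,
        -2.21273929e+02],
       [ 9.83494299e-01, -6.82289183e-03,  1.80810429e-01,
        -5.77010467e+02],
       [-1.80533467e-01,  2.98734191e-02,  9.83115073e-01,
        -1.08073300e+03],
       [ 0.00000000e+00,  0.00000000e+00,  0.00000000e+00,
         1.00000000e+00]])}
{'time_s': 0.1, 'joints': array([ 1.15546856e+00,  5.28353926e-01,  1.43377271e+00, -1.25234997e-05,
        1.18140477e+00, -1.78506738e-01]), 'qd': array([-0.00017392, -0.00161926, -0.00469586,  0.00067445,  0.0007034 ,
        0.0013188 ]), 'joint_efforts': array([-1.83978532e-04, -4.43305492e+01, -1.78586143e+01, -2.44926905e-04,
        3.84467203e-03, -2.06406446e-05]), 'eef_pos': array([146.34870142, 606.96272223, 230.4437826 ]), 'tool_rot': array([ 0.08287498,  0.70235188, -0.0841883 ,  0.70195862]), 'force': array([ 0.69961119, -0.52972444, -0.6003632 ]), 'moment': array([0.04217642, 0.05000342, 0.00572205]), 'finger_gap': 0.9959050189293318}
```

View pics/side0.png

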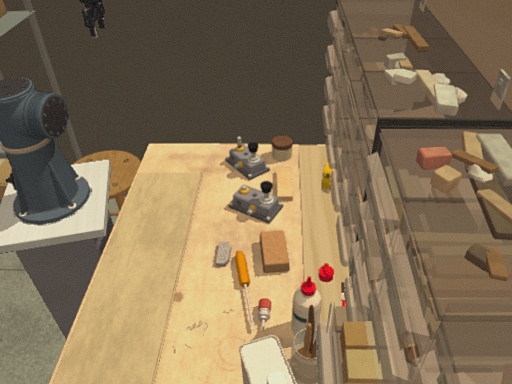

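View pics/top0.png

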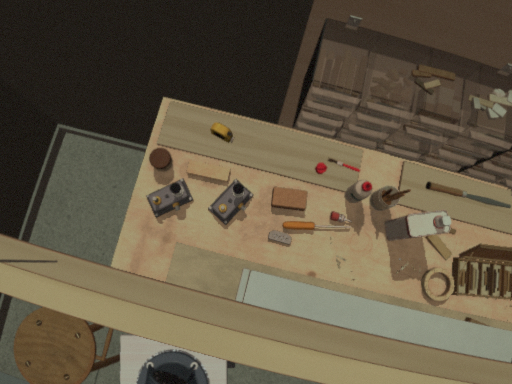

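Run:
```python
import cv2
a=cv2.imread("pics/side0.png")[125:230,210:310]
b=cv2.imread("pics/top0.png")[140:230,140:260]
cv2.imwrite("pics/sidez.png",cv2.resize(a,None,fx=5.7,fy=5.7,interpolation=cv2.INTER_CUBIC))
cv2.imwrite("pics/topz.png",cv2.resize(b,None,fx=6,fy=6,interpolation=cv2.INTER_CUBIC))
```

```text
(no output)
```

View pics/sidez.png

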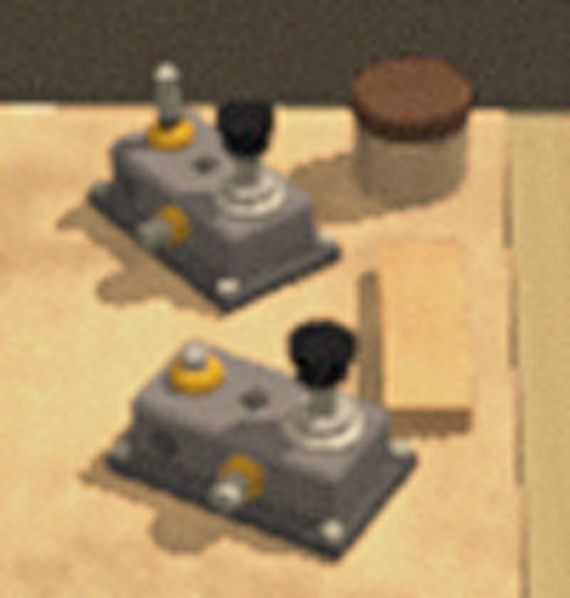

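View pics/topz.png

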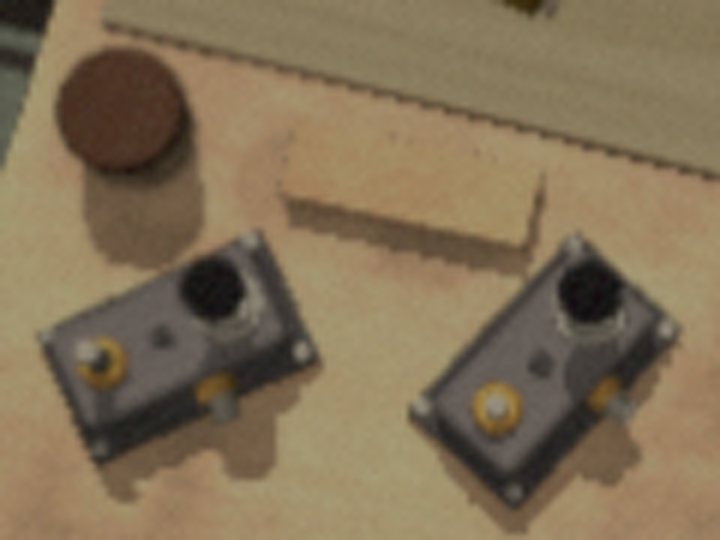

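```bash
cat > h.py <<'E'
from cell import env
import cv2,numpy as np
def ray(n,u,v):
    c=env.camera_info(n);x=(u-c['cx'])/c['fx'];y=(v-c['cy'])/c['fy']
    rd=np.hypot(x,y);r=rd
    for _ in range(20): r=rd/(1+c['k1']*r*r)
    s=r/rd if rd else 1
    d=np.array([x*s,-y*s,-1]);V=c['view'];R=V[:3,:3]
    return -R.T@V[:3,3],R.T@d
def atz(n,u,v,z):
    o,d=ray(n,u,v);return o+d*(z-o[2])/d[2]
def proj(n,p):
    c=env.camera_info(n);V=c['view'];q=V[:3,:3]@np.array(p,float)+V[:3,3]
    x,y=q[0]/-q[2],-q[1]/-q[2];k=1+c['k1']*(x*x+y*y)
    return np.array([c['cx']+c['fx']*x*k,c['cy']+c['fy']*y*k])
E
python3 - <<'E'
from h import *
np.set_printoptions(precision=1,suppress=True)
f=lambda u,v:(210+(u+.5)/5.7-.5,125+(v+.5)/5.7-.5)
g=lambda u,v:(140+(u+.5)/6-.5,140+(v+.5)/6-.5)
print('head',atz('side',*f(321,340),93),atz('top',*g(590,289),93))
print('fullhead',atz('side',*f(247,119),93),atz('top',*g(213,289),93))
print('gland',atz('side',*f(195,368),51),atz('top',*g(497,409),51))
print('fgland',atz('side',*f(170,132),51),atz('top',*g(102,362),51))
print('offcut corners',[atz('top',*g(*p),18)[:2] for p in[(283,190),(527,243),(545,175),(290,125)]])
print('corners',[atz('top',*g(*p),10)[:2] for p in[(413,410),(515,500),(675,328),(577,238)]])
E
```

```text
head [ 574.1 -200.2   93. ] [ 576.9 -198.4   93. ]
fullhead [577.7 -23.6  93. ] [578.1 -17.8  93. ]
gland [ 524.2 -155.8   51. ] [ 525.1 -152.3   51. ]
fgland [547.6  35.6  51. ] [549.8  43.5  51. ]
offcut corners [array([644.4, -40.6]), array([ 615.6, -166.5]), array([ 651.5, -175.9]), array([679. , -43.6])]
corners [array([ 530.5, -107.9]), array([ 484.1, -159.9]), array([ 572.1, -242.4]), array([ 619.8, -192.2])]
```

```bash
python3 -m handwheel '[{"offset":[0,0,-0.8],"angular":[0,0,0],"jaw":0},{"offset":[0.4,0,-0.5],"angular":[0,0,0],"jaw":0},{"offset":[0.7,0,0],"angular":[0,0,0],"jaw":0}]'
python3 - <<'E'
from cell import env
from scipy.spatial.transform import Rotation as R
s=env.get_state();print(s['joints'],s['eef_pos'],s['finger_gap'],s['force']);print(R.from_quat(s['tool_rot']).as_matrix().round(3))
E
```

```text
time_s: 0.48
eef_pos: [210.4, 605.2, 149.5]
tool_rot: [0.08, 0.704, -0.085, 0.701]
force: [-0.3, 0.1, 1.1]
finger_gap: 0.379
[ 1.06187709e+00  6.46563078e-01  1.45744675e+00  4.07368937e-04
  1.04626308e+00 -2.74901825e-01] [210.41478701 605.15899873 149.46588523] 0.37863009432393246 [-0.33705899  0.06167352  1.08381798]
[[-0.005  0.232  0.973]
 [-0.007  0.973 -0.232]
 [-1.    -0.008 -0.003]]
```

Run:
```python
from h import *
for z in range(0,400,50): print(z,proj('side',(0,0,z)),proj('side',(260,100,z+300)))
```

```text
0 [ 52.3577236  197.62635764] [122.76179694  71.84024714]
50 [ 46.43917537 183.92634129] [118.58627333  53.70467524]
100 [ 40.23881564 169.48445462] [114.2212558   34.60140217]
150 [ 33.74066428 154.24757067] [109.6596875   14.47116397]
200 [ 26.92837984 138.15872946] [104.89565366  -6.746186  ]
250 [ 19.78553143 121.15712943] [ 99.92503667 -29.11020181]
300 [ 12.29600348 103.17826886] [ 94.74643085 -52.67761615]
350 [ 4.44458727 84.15431688] [ 89.36242047 -77.4990265 ]
```

```bash
cat > st.py <<'E'
from cell import env
import json,numpy as np
s=env.get_state()
open('log.txt','a').write(json.dumps([list(map(float,s[k])) for k in('joints','eef_pos','tool_rot')])+"\n")
print(s['joints'].round(3),s['eef_pos'].round(1),s['force'].round(1),round(s['time_s'],2),round(s['finger_gap'],2))
E
python3 st.py
python3 -m handwheel '[{"offset":[0.85,-0.25,0],"angular":[0,0,0],"jaw":0},{"offset":[0.8,-0.4,0],"angular":[0,0,0],"jaw":0},{"offset":[0.3,-0.2,0],"angular":[0,0,0],"jaw":0}]' >/dev/null; python3 st.py
python3 -m handwheel '[{"offset":[0.5,0.7,0],"angular":[0,0,0],"jaw":0},{"offset":[0.5,0.7,0],"angular":[0,0,0],"jaw":0},{"offset":[0,0,0],"angular":[0,0,0],"jaw":0}]' >/dev/null; python3 st.py
python3 -m handwheel '[{"offset":[0.5,-0.8,-0.3],"angular":[0,0,0],"jaw":0},{"offset":[0.4,-0.85,-0.1],"angular":[0,0,0],"jaw":0},{"offset":[0,0,0],"angular":[0,0,0],"jaw":0}]' >/dev/null; python3 st.py
python3 - <<'E'
import json,numpy as np
from scipy.optimize import least_squares
from scipy.spatial.transform import Rotation as R
D=[json.loads(l) for l in open('log.txt')]
D.append([[1.15546856,.528353926,1.43377271,0,1.18140477,-.1785],[146.35,606.96,230.44],[.08287,.70235,-.08419,.70196]])
def f(p):
    L1,L2,z0,t,d=p;o=[]
    for j,e,q in D:
        e=np.array(e);X=R.from_quat(q).apply([1,0,0]);w=e-t*X
        r=L1*np.sin(j[1])+L2*np.sin(j[1]+j[2]);z=z0+L1*np.cos(j[1])+L2*np.cos(j[1]+j[2])
        c,s=np.cos(j[0]),np.sin(j[0]);o+=list(w-[c*r-s*d,s*r+c*d,z])
    return o
s=least_squares(f,[430,400,200,250,111]);print(s.x,np.abs(s.fun).max(), np.linalg.svd(s.jac)[1])
E
```

```text
[ 1.062  0.647  1.457  0.     1.046 -0.275] [210.4 605.2 149.5] [-0.3  0.1  1.1] 0.47 0.38
[ 0.859  0.647  1.444 -0.     1.05  -0.472] [332.3 555.1 152.7] [-0.5 -0.3  0.3] 0.85 0.0
[ 8.760e-01  7.830e-01  1.138e+00  1.000e-03  1.217e+00 -4.580e-01] [390.9 643.  152.5] [-0.   0.1 -0.4] 1.23 -0.0
[ 7.210e-01  7.390e-01  1.318e+00 -1.000e-03  1.090e+00 -6.090e-01] [443.1 536.8 128. ] [-0.3  0.6 -0.4] 1.6 -0.0
[ 577.79901381  347.91774721 1723.64688924 1859.59028809  111.02950376] 8.707410351339604 [3.74926661 2.43242758 2.23606795 0.16202744 0.00657339]
```

```bash
python3 -m handwheel '[{"offset":[0,0,0],"angular":[-0.12,0.135,0],"jaw":0},{"offset":[0,0,0],"angular":[-0.12,0.135,0],"jaw":0},{"offset":[0,0,0],"angular":[0,0,0],"jaw":0}]' >/dev/null; python3 st.py
cat > fit.py <<'E'
import json,numpy as np
from scipy.optimize import least_squares
from scipy.spatial.transform import Rotation as R
D=[json.loads(l) for l in open('log.txt')][1:]
D.append([[1.15546856,.528353926,1.43377271,0,1.18140477,-.1785],[146.35,606.96,230.44],[.08287,.70235,-.08419,.70196]])
def f(p):
    L1,L2,z0,t,d,a,b=p;o=[]
    for j,e,q in D:
        e=np.array(e);X=R.from_quat(q).apply([1,0,0]);w=e-t*X
        A=j[1]+a;B=j[1]+j[2]+b
        r=L1*np.sin(A)+L2*np.sin(B);z=z0+L1*np.cos(A)+L2*np.cos(B)
        c,s=np.cos(j[0]),np.sin(j[0]);o+=list(w-[c*r-s*d,s*r+c*d,z])
    return o
s0=least_squares(lambda p:f(list(p)+[0,0]),[430,400,200,250,111]);print(s0.x.round(1),np.abs(s0.fun).max())
s=least_squares(lambda p:f(p)+list(np.array(p[5:])*20),[430,400,200,250,111,0,0]);print(s.x.round(2),np.abs(s.fun).max())
E
python3 fit.py
```

```text
[ 0.727  0.905  0.991  0.     1.608 -0.608] [443.2 542.8 126.5] [-0.  -0.7 -0.4] 1.98 0.0
[575.1 347.5 119.2 253.5 111. ] 8.886670967382429
[ 5.8740e+02  4.0221e+02  2.5992e+02  2.9369e+02  1.1100e+02 -0.0000e+00
  2.6000e-01] 5.215177850139407
```

```bash
python3 -m handwheel '[{"offset":[0.5,0.4,0.5],"angular":[0,0,0],"jaw":0},{"offset":[0.5,0.4,0.5],"angular":[0,0,0],"jaw":0},{"offset":[0,0,0],"angular":[0,0,0],"jaw":0}]' >/dev/null; python3 st.py
python3 -m handwheel '[{"offset":[0,0.2,-0.6],"angular":[0.12,-0.135,0],"jaw":0},{"offset":[0,0,-0.6],"angular":[0,0,0],"jaw":0},{"offset":[0,0,0],"angular":[0,0,0],"jaw":0}]' >/dev/null; python3 st.py
cat >> fit.py <<'E'
print(np.array(s.fun).round(1))
def g(p):
    L1,L2,z0,t,d,b,r0,h=p;o=[]
    for j,e,q in D:
        e=np.array(e);M=R.from_quat(q).as_matrix();c,s=np.cos(j[0]),np.sin(j[0])
        N=np.cross([-s,c,0],M[:,0]);w=e-t*M[:,0]-h*N
        A=j[1];B=j[1]+j[2]+b
        r=r0+L1*np.sin(A)+L2*np.sin(B);z=z0+L1*np.cos(A)+L2*np.cos(B)
        o+=list(w-[c*r-s*d,s*r+c*d,z])
    return np.array(o)
for reg in(1e-3,1e-2):
    p0=np.array([450,400,200,250,111,0,0,0.]);sc=np.array([1,1,1,1,1,300,1,1])
    s=least_squares(lambda p:np.r_[g(p),reg*(p-p0)*sc],p0,x_scale=1/sc);print(s.x.round(2),np.abs(g(s.x)).max());print(g(s.x).round(1))
E
python3 fit.py
```

```text
[ 0.722  0.974  0.645 -0.002  1.873 -0.613] [505.  592.1 193.2] [-1.   0.6  0.5] 2.35 0.0
[ 7.320e-01  9.580e-01  8.560e-01  1.000e-03  1.542e+00 -6.040e-01] [499.1 597.7 117.3] [ 0.3 -0.5 -0.2] 2.73 0.0
[567.4 354.3  77.1 202.1 111. ] 13.751731834419672
[ 5.8850e+02  4.0600e+02  2.6719e+02  2.9492e+02  1.1100e+02 -0.0000e+00
  2.7000e-01] 5.498123829293657
[-0.2 -0.2  0.1  0.1  0.1 -0.1 -0.2 -0.2  0.  -0.4 -0.3 -0.   0.4  0.3
 -0.  -0.  -0.  -0.2  0.1  0.3  0.1 -0.   5.5]
[5.8799e+02 4.0798e+02 2.7420e+02 2.9669e+02 1.1100e+02 2.8000e-01
 1.0000e-02 0.0000e+00] 0.001645175963744805
[-0. -0.  0.  0.  0.  0.  0.  0.  0. -0. -0. -0. -0. -0.  0.  0.  0. -0.
 -0. -0. -0.]
[ 5.8776e+02  4.0781e+02  2.7366e+02  2.9627e+02  1.1100e+02  2.8000e-01
  4.0000e-02 -7.0000e-02] 0.05182602745685472
[-0.  -0.   0.   0.   0.  -0.   0.   0.  -0.  -0.1 -0.   0.   0.   0.
  0.   0.   0.  -0.  -0.  -0.   0. ]
```

```bash
cat > ik.py <<'E'
import numpy as np
L1,L2,z0,t,d,b=588,408,274.2,296.7,111,.28
def ik(x,y,z,th):
    # th: tool tilted so that tip points toward base
    R=np.hypot(x,y);rp=np.sqrt(R*R-d*d);j1=np.arctan2(y,x)-np.arctan2(d,rp)
    # tool dir angle from vertical = pi+th
    wr=rp+t*np.sin(th);wz=z+t*np.cos(th)-z0
    D=np.hypot(wr,wz)
    if D>L1+L2: return None
    c=(D*D-L1*L1-L2*L2)/(2*L1*L2);g=np.arccos(c)
    a=np.arctan2(wr,wz);j2=a-np.arctan2(L2*np.sin(g),L1+L2*np.cos(g));j3=g-b
    return np.array([j1,j2,j3,np.pi+th-j2-j3]),z0+L1*np.cos(j2),np.cos(j1)*L1*np.sin(j2)
if __name__=="__main__":
    print(ik(499.1,597.7,117.3,.18))
    for z in(130,100,73):
        for th in(-.3,0,.2,.3,.4,.5,.6,.7):
            r=ik(575.5,-199.5,z,th); print(z,th,r and (r[0].round(2),round(r[1]),round(r[2])))
E
python3 ik.py
```

```text
(array([0.7320193 , 0.94043893, 0.89554628, 1.48560744]), np.float64(620.7869017021196), np.float64(353.3147562578151))
130 -0.3 (array([-0.52,  0.56,  1.79,  0.48]), 771, 274)
130 0 (array([-0.52,  0.63,  1.57,  0.94]), 748, 302)
130 0.2 (array([-0.52,  0.71,  1.41,  1.22]), 721, 332)
130 0.3 (array([-0.52,  0.75,  1.34,  1.36]), 705, 348)
130 0.4 (array([-0.52,  0.8 ,  1.26,  1.49]), 686, 365)
130 0.5 (array([-0.52,  0.84,  1.19,  1.61]), 665, 382)
130 0.6 (array([-0.52,  0.89,  1.11,  1.74]), 642, 399)
130 0.7 (array([-0.52,  0.95,  1.04,  1.86]), 618, 414)
100 -0.3 (array([-0.52,  0.62,  1.81,  0.41]), 754, 296)
100 0 (array([-0.52,  0.68,  1.58,  0.88]), 733, 320)
100 0.2 (array([-0.52,  0.75,  1.43,  1.17]), 706, 347)
100 0.3 (array([-0.52,  0.79,  1.35,  1.3 ]), 689, 362)
100 0.4 (array([-0.52,  0.83,  1.27,  1.44]), 670, 378)
100 0.5 (array([-0.52,  0.88,  1.2 ,  1.56]), 649, 394)
100 0.6 (array([-0.52,  0.93,  1.12,  1.69]), 626, 409)
100 0.7 (array([-0.52,  0.98,  1.05,  1.81]), 602, 425)
73 -0.3 (array([-0.52,  0.67,  1.82,  0.35]), 737, 316)
73 0 (array([-0.52,  0.72,  1.6 ,  0.83]), 718, 336)
73 0.2 (array([-0.52,  0.78,  1.44,  1.12]), 691, 360)
73 0.3 (array([-0.52,  0.82,  1.36,  1.26]), 674, 375)
73 0.4 (array([-0.52,  0.87,  1.28,  1.39]), 655, 389)
73 0.5 (array([-0.52,  0.91,  1.21,  1.52]), 634, 404)
73 0.6 (array([-0.52,  0.96,  1.13,  1.65]), 611, 419)
73 0.7 (array([-0.52,  1.01,  1.05,  1.78]), 586, 434)
```

Run:
```python
from h import *
s=env.grab_frame('side')[:,:,::-1];t=env.grab_frame('top')[:,:,::-1]
cv2.imwrite("pics/s1.png",cv2.resize(s[0:300,200:512],None,fx=2,fy=2,interpolation=cv2.INTER_CUBIC))
cv2.imwrite("pics/t1.png",cv2.resize(t[0:240,100:400],None,fx=2.4,fy=2.4,interpolation=cv2.INTER_CUBIC))
```

```text
(no output)
```

View pics/s1.png

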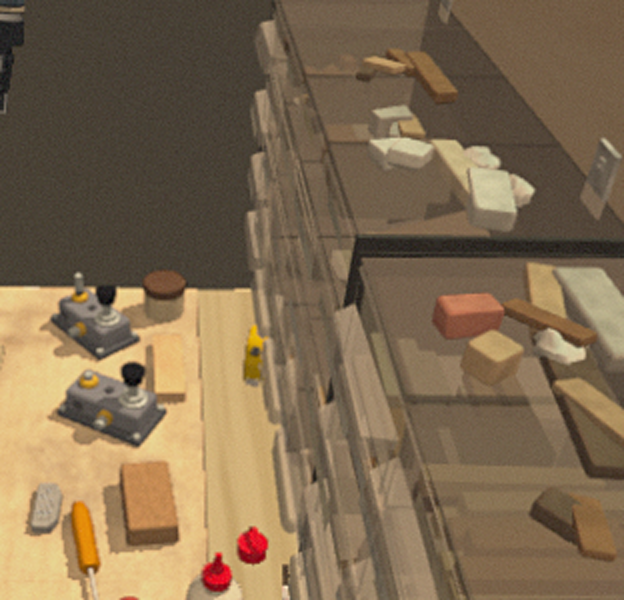

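View pics/t1.png

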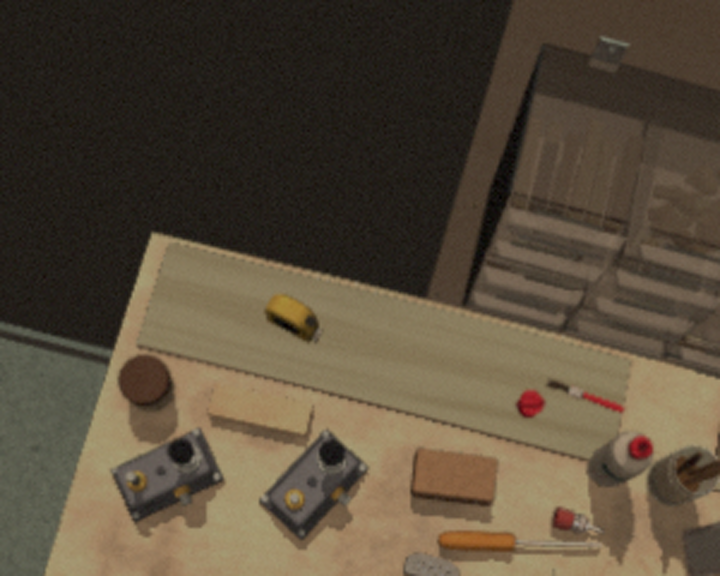

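Run:
```python
from h import *
np.set_printoptions(precision=0,suppress=True)
for z in(0,200,400,800):print(z,atz('top',295,125,z),atz('top',362,150,z),'topcorner',atz('top',326,20,z))
from ik import ik
for th in (.7,.8,.9,1.0):
  for (x,y,z) in((575.5,-199.5,110),(575.5,-199.5,73),(650,0,125),(620,100,125),(470,450,130)):
    r=ik(x,y,z,th); 
    if r is not None:
        j=r[0][0];wr=np.sqrt(x*x+y*y-111**2)+297*np.sin(th)
        print(th,(x,y,z),r[0].round(2),round(r[1]),round(r[2]),'wrist',np.array([np.cos(j)*wr-np.sin(j)*111,np.sin(j)*wr+np.cos(j)*111,z+297*np.cos(th)]))
```

```text
0 [ 801. -386.    0.] [ 717. -603.    0.] topcorner [1198. -514.    0.]
200 [ 728. -353.  200.] [ 658. -533.  200.] topcorner [1056. -459.  200.]
400 [ 654. -320.  400.] [ 599. -463.  400.] topcorner [ 915. -405.  400.]
800 [ 507. -254.  800.] [ 480. -323.  800.] topcorner [ 633. -295.  800.]
0.7 (575.5, -199.5, 110) [-1.  1.  1.  2.] 607 421 wrist [ 742. -294.  337.]
0.7 (575.5, -199.5, 73) [-1.  1.  1.  2.] 586 434 wrist [ 742. -294.  300.]
0.7 (650, 0, 125) [-0.  1.  1.  2.] 587 491 wrist [839. -33. 352.]
0.7 (620, 100, 125) [-0.  1.  1.  2.] 603 487 wrist [811.  97. 352.]
0.7 (470, 450, 130) [1. 1. 1. 2.] 589 412 wrist [629. 557. 357.]
0.8 (575.5, -199.5, 110) [-1.  1.  1.  2.] 581 436 wrist [ 761. -305.  317.]
0.8 (575.5, -199.5, 73) [-1.  1.  1.  2.] 559 447 wrist [ 761. -305.  280.]
0.8 (650, 0, 125) [-0.  1.  1.  2.] 559 507 wrist [860. -36. 332.]
0.8 (620, 100, 125) [-0.  1.  1.  2.] 576 504 wrist [833.  96. 332.]
0.8 (470, 450, 130) [1. 1. 1. 2.] 561 426 wrist [647. 569. 337.]
0.9 (575.5, -199.5, 110) [-1.  1.  1.  2.] 554 449 wrist [ 778. -314.  295.]
0.9 (575.5, -199.5, 73) [-1.  1.  1.  2.] 531 460 wrist [ 778. -314.  258.]
0.9 (650, 0, 125) [-0.  1.  1.  2.] 530 522 wrist [879. -40. 310.]
0.9 (620, 100, 125) [-0.  1.  1.  2.] 549 520 wrist [853.  96. 310.]
0.9 (470, 450, 130) [1. 1. 1. 2.] 532 438 wrist [663. 580. 315.]
1.0 (575.5, -199.5, 110) [-1.  1.  1.  2.] 527 462 wrist [ 793. -323.  270.]
1.0 (575.5, -199.5, 73) [-1.  1.  1.  2.] 502 471 wrist [ 793. -323.  233.]
1.0 (650, 0, 125) [-0.  1.  1.  2.] 500 535 wrist [896. -43. 285.]
1.0 (620, 100, 125) [-0.  1.  1.  2.] 520 534 wrist [870.  96. 285.]
1.0 (470, 450, 130) [1. 1. 1. 2.] 502 450 wrist [677. 590. 290.]
```

```bash
python3 - <<'E'
from h import *
np.set_printoptions(precision=0,suppress=True)
for p in((62,127),(150,152),(20,235)):
  for z in(-900,-700,0):print(p,z,atz('top',*p,z))
for p in ((160,101),(111,265)): print('bench',atz('top',*p,0))
E
python3 - <<'E'
import sys;sys.path.insert(0,'.')
import numpy as np,json
from scipy.spatial.transform import Rotation as R
from ik import *
u=np.array([.97,.243,0]);u/=np.linalg.norm(u);p=np.array([-u[1],u[0],0])
D=json.loads(open('log.txt').readlines()[-1]);M=R.from_quat(D[2])
for th in(.8,.9):
    X=-np.sin(th)*u-np.array([0,0,np.cos(th)]);T=R.from_matrix(np.c_[X,p,np.cross(X,p)])
    print(th,(T*M.inv()).as_rotvec())
    for P in((500,500,125),(590,300,125),(620,150,125),(640,0,125),(575.5,-199.5,110),(575.5,-199.5,85)):
        w=np.array(P)-t*X;r=ik(w[0],w[1],w[2]-t,0)
        print(P,w.round(),r and (r[0].round(2),round(r[1]),round(r[2])))
E
```

```text
(62, 127) -900 [1134.  817. -900.]
(62, 127) -700 [1060.  719. -700.]
(62, 127) 0 [802. 378.   0.]
(150, 152) -900 [ 976.  290. -900.]
(150, 152) -700 [ 917.  244. -700.]
(150, 152) 0 [713.  80.   0.]
(20, 235) -900 [ 508. 1015. -900.]
(20, 235) -700 [ 495.  898. -700.]
(20, 235) 0 [448. 490.   0.]
bench [887.  55.   0.]
bench [358. 190.   0.]
0.8 [0.16274968 0.68081438 0.39144586]
(500, 500, 125) [706. 552. 332.] (array([0.54, 1.13, 0.66, 1.35]), 527, 456)
(590, 300, 125) [796. 352. 332.] (array([0.29, 1.08, 0.77, 1.29]), 550, 498)
(620, 150, 125) [826. 202. 332.] (array([0.11, 1.05, 0.86, 1.24]), 567, 507)
(640, 0, 125) [846.  52. 332.] (array([-0.07,  1.05,  0.87,  1.23]), 569, 508)
(575.5, -199.5, 110) [ 782. -148.  317.] (array([-0.33,  0.99,  1.06,  1.09]), 597, 465)
(575.5, -199.5, 85) [ 782. -148.  292.] (array([-0.33,  1.02,  1.06,  1.06]), 582, 475)
0.9 [0.15944781 0.78082397 0.3769208 ]
(500, 500, 125) [725. 556. 309.] (array([0.53, 1.18, 0.58, 1.38]), 496, 469)
(590, 300, 125) [815. 356. 309.] (array([0.29, 1.14, 0.7 , 1.31]), 521, 512)
(620, 150, 125) [845. 206. 309.] (array([0.11, 1.11, 0.78, 1.26]), 538, 522)
(640, 0, 125) [865.  56. 309.] (array([-0.06,  1.1 ,  0.79,  1.25]), 541, 523)
(575.5, -199.5, 110) [ 801. -143.  294.] (array([-0.31,  1.04,  1.  ,  1.1 ]), 572, 482)
(575.5, -199.5, 85) [ 801. -143.  269.] (array([-0.31,  1.07,  1.  ,  1.07]), 556, 491)
```

Run:
```python
import cv2
a=cv2.imread('pics/side0.png')[0:240,0:360];b=cv2.imread('pics/top0.png')[60:384,0:300]
g=lambda a:cv2.convertScaleAbs(cv2.resize(a,None,fx=2.2,fy=1.8 if 0 else 2.2,interpolation=cv2.INTER_CUBIC),alpha=2.0,beta=20)
cv2.imwrite('pics/sl.png',g(a)[:600]);cv2.imwrite('pics/tl.png',cv2.resize(g(b),None,fx=.8,fy=.8))
```

```text
(no output)
```

View pics/sl.png

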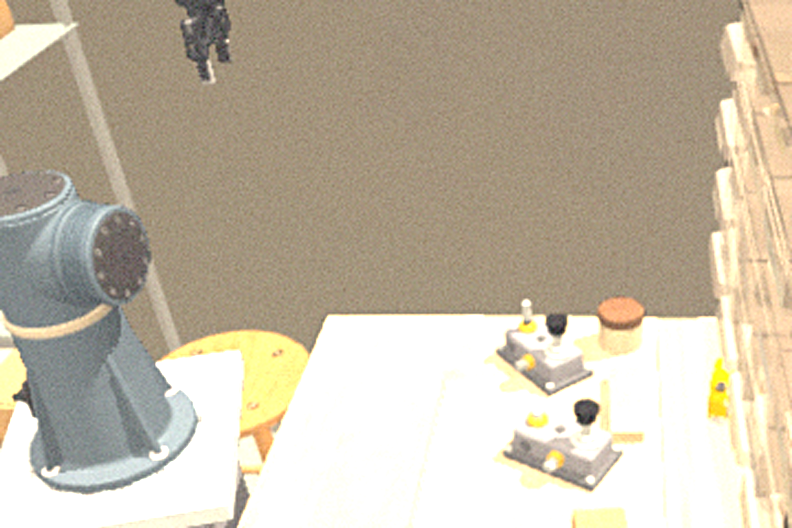

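View pics/tl.png

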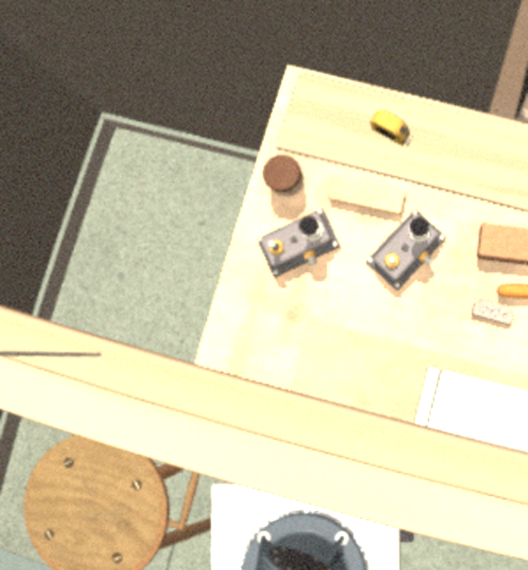

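Run:
```python
from h import *
np.set_printoptions(precision=2,suppress=True)
for p in ((0,237),(0,292),(500,325),(300,283),(300,350),(500,384)): print('lamp',p,atz('top',*p,660).round(),atz('top',*p,700).round())
for p in((330,0),(328,60),(327,100),(326,140)):print('shelf side px',p,[atz('side',*p,z).round() for z in(0,200,400)])
from ik import *
n=np.array([.981,-.19])
for az in(-.3,0,.25,.5,.75,1.0):
  for th in(.7,.8,.9,1.,1.1,1.2):
    u=np.array([np.cos(az),np.sin(az),0]);X=-np.sin(th)*u-np.array([0,0,np.cos(th)])
    o=[]
    for z in(112,84):
        w=np.array([575.5,-199.5,z])-7*u-t*X;r=ik(w[0],w[1],w[2]-t,0);o.append(r[0][1])
    print(az,th,'wall',round((np.array([887,55])-w[:2])@n),'J2 up/down',np.array(o),'wz',round(w[2]),r[0][0].round(2))
```

```text
lamp (0, 237) [401. 136. 660.] [398. 111. 700.]
lamp (0, 292) [326. 131. 660.] [329. 106. 700.]
lamp (500, 325) [ 269. -563.  660.] [ 277. -534.  700.]
lamp (300, 283) [ 339. -276.  660.] [ 342. -270.  700.]
lamp (300, 350) [ 253. -274.  660.] [ 262. -268.  700.]
lamp (500, 384) [ 185. -560.  660.] [ 200. -531.  700.]
shelf side px (330, 0) [array([1364., 1511.,    0.]), array([1115.,  862.,  200.]), array([867., 213., 400.])]
shelf side px (328, 60) [array([1056.,  680.,    0.]), array([887., 244., 200.]), array([ 717., -191.,  400.])]
shelf side px (327, 100) [array([931., 337.,   0.]), array([793., -11., 200.]), array([ 655., -359.,  400.])]
shelf side px (326, 140) [array([838.,  84.,   0.]), array([ 724., -199.,  200.]), array([ 610., -482.,  400.])]
-0.3 0.7 wall 74 J2 up/down [0.96 0.99] wz 311 -0.47
-0.3 0.8 wall 53 J2 up/down [1.01 1.05] wz 291 -0.46
-0.3 0.9 wall 33 J2 up/down [1.07 1.1 ] wz 268 -0.46
-0.3 1.0 wall 16 J2 up/down [1.12 1.15] wz 244 -0.45
-0.3 1.1 wall 2 J2 up/down [1.17 1.21] wz 219 -0.45
-0.3 1.2 wall -11 J2 up/down [1.22 1.26] wz 192 -0.45
0 0.7 wall 77 J2
[... 850 characters left out ...]
19 -0.23
0.5 1.2 wall 50 J2 up/down [1.14 1.17] wz 192 -0.22
0.75 0.7 wall 149 J2 up/down [0.87 0.9 ] wz 311 -0.26
0.75 0.8 wall 136 J2 up/down [0.91 0.95] wz 291 -0.23
0.75 0.9 wall 125 J2 up/down [0.95 0.99] wz 268 -0.21
0.75 1.0 wall 114 J2 up/down [1.   1.04] wz 244 -0.19
0.75 1.1 wall 106 J2 up/down [1.04 1.08] wz 219 -0.18
0.75 1.2 wall 99 J2 up/down [1.09 1.13] wz 192 -0.16
1.0 0.7 wall 189 J2 up/down [0.83 0.87] wz 311 -0.23
1.0 0.8 wall 181 J2 up/down [0.87 0.91] wz 291 -0.2
1.0 0.9 wall 174 J2 up/down [0.91 0.95] wz 268 -0.17
1.0 1.0 wall 167 J2 up/down [0.95 0.99] wz 244 -0.15
1.0 1.1 wall 162 J2 up/down [0.99 1.04] wz 219 -0.13
1.0 1.2 wall 157 J2 up/down [1.04 1.08] wz 192 -0.12
```

```bash
cat > tgt.py <<'E'
import numpy as np
from scipy.spatial.transform import Rotation as R
from cell import env
th,az=.85,.5
u=np.array([np.cos(az),np.sin(az),0]);p=np.array([-u[1],u[0],0]);X=-np.sin(th)*u-np.array([0,0,np.cos(th)])
T=R.from_matrix(np.c_[X,p,np.cross(X,p)])
s=env.get_state()
print('rv',(T*R.from_quat(s['tool_rot']).inv()).as_rotvec().round(3),'goal-tcp units',((np.array([575.5,-199.5,115])-6*u-s['eef_pos'])/60).round(2), 'joints',s['joints'].round(2),s['eef_pos'].round(1),s['force'].round(1),round(s['time_s'],2))
E
python3 tgt.py
```

```text
rv [0.06  0.759 0.63 ] goal-tcp units [  1.12 -13.38  -0.11] joints [ 0.73  0.96  0.85  0.    1.54 -0.6 ] [502.8 600.1 121.7] [1.  0.1 1.6] 2.83
```

```bash
python3 -m handwheel '[{"offset":[0,-0.5,0],"angular":[0.01,0.126,0.105],"jaw":0},{"offset":[0,-0.5,0],"angular":[0.01,0.126,0.105],"jaw":0},{"offset":[0,-0.5,0],"angular":[0.01,0.126,0.105],"jaw":0},{"offset":[0,-0.5,0],"angular":[0.01,0.126,0.105],"jaw":0},{"offset":[0,-0.5,0],"angular":[0.01,0.126,0.105],"jaw":0}]'; python3 -m handwheel '[{"offset":[0,-0.5,0],"angular":[0.01,0.126,0.105],"jaw":0},{"offset":[0,0,0],"angular":[0,0,0],"jaw":0}]'; python3 tgt.py
```

```text
time_s: 3.45
eef_pos: [505.5, 449.8, 123.7]
tool_rot: [-0.19, 0.894, 0.052, 0.403]
force: [0.9, 0.6, 0.1]
finger_gap: 0.004
time_s: 3.7
eef_pos: [505.2, 419.3, 120.7]
tool_rot: [-0.229, 0.906, 0.086, 0.344]
force: [0.6, 0.6, 0.4]
finger_gap: -0.002
rv [-0.     0.005  0.005] goal-tcp units [  1.08 -10.36  -0.1 ] joints [ 0.52  1.1   0.75  0.02  2.13 -1.55] [505.2 419.3 120.7] [0.6 0.6 0.4] 3.7
```

Orientation reached. Now transit.

```bash
python3 -m handwheel '[{"offset":[0.15,-0.9,0],"angular":[0,0,0],"jaw":0},{"offset":[0.15,-0.9,0],"angular":[0,0,0],"jaw":0},{"offset":[0.15,-0.9,0],"angular":[0,0,0],"jaw":0},{"offset":[0.15,-0.9,0.1],"angular":[0,0,0],"jaw":0},{"offset":[0.15,-0.9,0],"angular":[0,0,0],"jaw":0}]'; python3 tgt.py
python3 - <<'E'
from h import *
cv2.imwrite("pics/s2.png",env.grab_frame('side')[:,:,::-1])
cv2.imwrite("pics/t2.png",env.grab_frame('top')[:,:,::-1])
E
```

```text
time_s: 4.32
eef_pos: [550.5, 150.4, 129.4]
tool_rot: [-0.231, 0.905, 0.087, 0.347]
force: [1.4, -0.3, -0.5]
finger_gap: 0.002
rv [-0.002  0.011  0.002] goal-tcp units [ 0.33 -5.88 -0.24] joints [ 0.19  0.97  1.08 -0.24  1.9  -1.86] [550.5 150.4 129.4] [ 1.4 -0.3 -0.5] 4.33
```

View pics/s2.png

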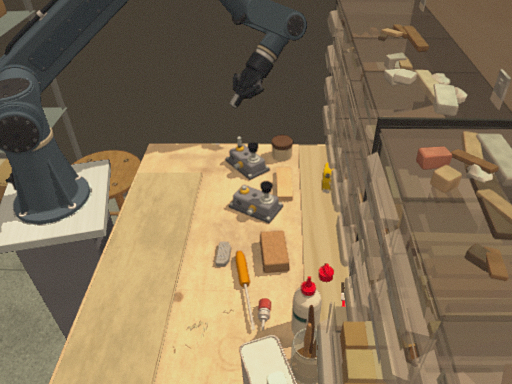

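View pics/t2.png

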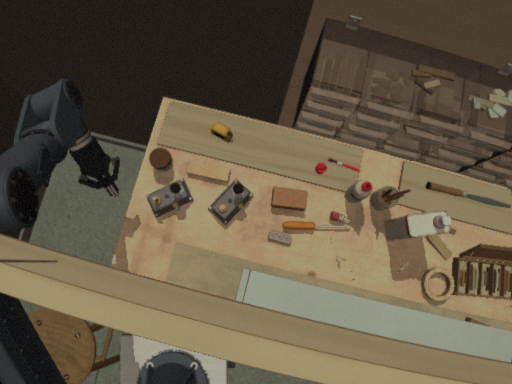

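```bash
python3 -m handwheel '[{"offset":[0.1,-0.9,0],"angular":[0,0,0],"jaw":0},{"offset":[0.1,-0.9,0],"angular":[0,0,0],"jaw":0},{"offset":[0.1,-0.9,0],"angular":[0,0,0],"jaw":0},{"offset":[0.03,-0.9,0],"angular":[0,0,0],"jaw":0},{"offset":[0,-0.9,0],"angular":[0,0,0],"jaw":0}]'; python3 -m handwheel '[{"offset":[0,-0.9,-0.1],"angular":[0,0,0],"jaw":0},{"offset":[0,-0.4,-0.1],"angular":[0,0,0],"jaw":0},{"offset":[0,0,0],"angular":[0,0,0],"jaw":0}]'; python3 tgt.py
python3 - <<'E'
from h import *
s=env.grab_frame('side')[:,:,::-1];t=env.grab_frame('top')[:,:,::-1]
cv2.imwrite("pics/s3.png",cv2.resize(s[90:230,200:380],None,fx=4,fy=4,interpolation=cv2.INTER_CUBIC))
cv2.imwrite("pics/t3.png",cv2.resize(t[90:240,130:330],None,fx=4,fy=4,interpolation=cv2.INTER_CUBIC))
cv2.imwrite("pics/s3f.png",s)
E
```

```text
time_s: 5.05
eef_pos: [570.5, -119.6, 128.6]
tool_rot: [-0.231, 0.905, 0.086, 0.346]
force: [-0.6, 0.0, 0.9]
finger_gap: -0.002
time_s: 5.42
eef_pos: [569.0, -197.7, 115.4]
tool_rot: [-0.23, 0.906, 0.086, 0.344]
force: [-0.1, 1.2, -0.1]
finger_gap: -0.001
rv [-0.001  0.005  0.004] goal-tcp units [ 0.02 -0.08 -0.01] joints [-0.26  0.96  1.14 -0.55  1.7  -2.21] [ 569.  -197.7  115.4] [-0.1  1.2 -0.1] 5.42
```

View pics/s3.png

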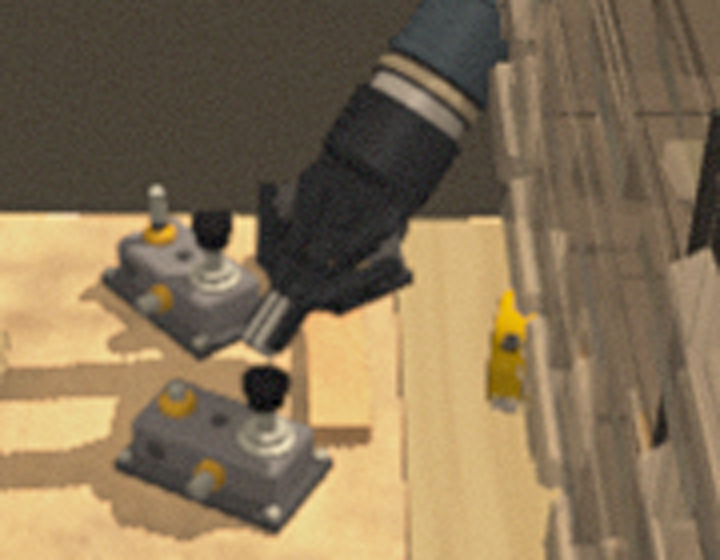

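View pics/t3.png

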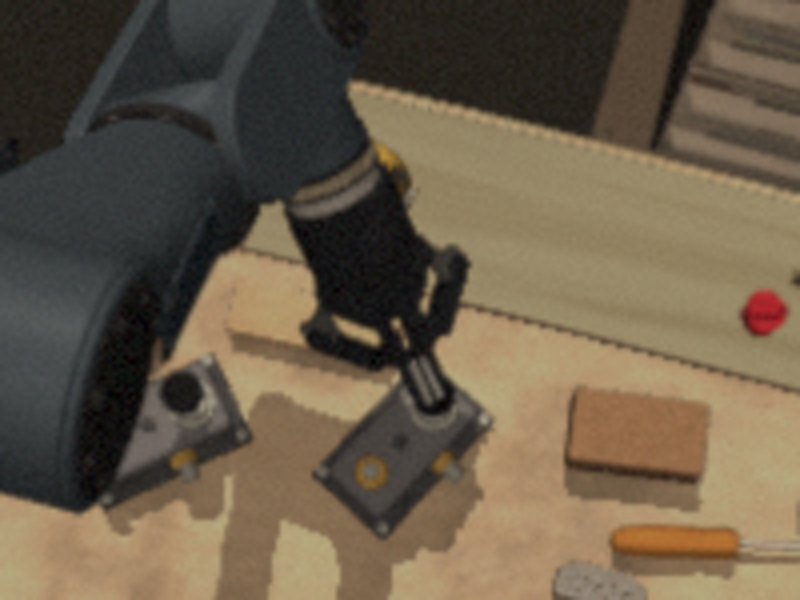

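```bash
python3 -m handwheel '[{"offset":[0.03,-0.1,-0.1],"angular":[0,0,0],"jaw":0},{"offset":[0,0,-0.1],"angular":[0,0,0],"jaw":0},{"offset":[0,0,-0.05],"angular":[0,0,0],"jaw":0},{"offset":[0,0,0],"angular":[0,0,0],"jaw":0}]'; python3 -m handwheel '[{"offset":[0,0,-0.08],"angular":[0,0,0],"jaw":0},{"offset":[0,0,0],"angular":[0,0,0],"jaw":0}]';  python3 tgt.py; python3 -m handwheel '[{"offset":[0,0,-0.08],"angular":[0,0,0],"jaw":0},{"offset":[0,0,0],"angular":[0,0,0],"jaw":0}]';  python3 tgt.py
```

```text
time_s: 6.02
eef_pos: [570.3, -203.4, 99.9]
tool_rot: [-0.231, 0.906, 0.087, 0.343]
force: [0.2, 0.7, -0.3]
finger_gap: 0.003
time_s: 6.28
eef_pos: [570.6, -203.6, 96.3]
tool_rot: [-0.231, 0.906, 0.087, 0.343]
force: [0.3, 2.1, 5.4]
finger_gap: 0.004
rv [-0.     0.003  0.002] goal-tcp units [-0.01  0.02  0.31] joints [-0.27  0.99  1.14 -0.55  1.68 -2.21] [ 570.6 -203.6   96.3] [0.3 2.1 5.4] 6.28
time_s: 6.52
eef_pos: [570.6, -203.6, 91.7]
tool_rot: [-0.231, 0.906, 0.087, 0.343]
force: [0.8, 2.4, 5.8]
finger_gap: -0.001
rv [-0.     0.003  0.002] goal-tcp units [-0.01  0.02  0.39] joints [-0.27  1.    1.14 -0.55  1.67 -2.2 ] [ 570.6 -203.6   91.7] [0.8 2.4 5.8] 6.53
```

```bash
python3 -m handwheel '[{"offset":[0,0,-0.08],"angular":[0,0,0],"jaw":0},{"offset":[0,0,-0.06],"angular":[0,0,0],"jaw":0},{"offset":[0,0,0],"angular":[0,0,0],"jaw":0}]'; python3 -m handwheel '[{"offset":[0,0,-0.05],"angular":[0,0,0],"jaw":0},{"offset":[0,0,0],"angular":[0,0,0],"jaw":0}]';  python3 tgt.py; python3 -m handwheel '[{"offset":[0,0,-0.03],"angular":[0,0,0],"jaw":0},{"offset":[0,0,0],"angular":[0,0,0],"jaw":0}]';  python3 tgt.py
python3 - <<'E'
from h import *
s=env.grab_frame('side')[:,:,::-1];
cv2.imwrite("pics/s4.png",cv2.resize(s[90:230,200:380],None,fx=4,fy=4,interpolation=cv2.INTER_CUBIC))
E
```

```text
time_s: 6.9
eef_pos: [570.6, -203.7, 84.1]
tool_rot: [-0.231, 0.907, 0.086, 0.343]
force: [0.9, 3.1, 8.2]
finger_gap: -0.001
time_s: 7.15
eef_pos: [570.6, -203.6, 81.6]
tool_rot: [-0.231, 0.907, 0.086, 0.343]
force: [1.0, 2.8, 9.3]
finger_gap: 0.0
rv [0.001 0.002 0.002] goal-tcp units [-0.01  0.02  0.56] joints [-0.27  1.01  1.14 -0.55  1.66 -2.19] [ 570.6 -203.6   81.6] [1.  2.8 9.3] 7.15
time_s: 7.4
eef_pos: [570.6, -203.7, 80.1]
tool_rot: [-0.231, 0.907, 0.086, 0.343]
force: [1.0, 3.8, 10.3]
finger_gap: 0.002
rv [0.001 0.002 0.002] goal-tcp units [-0.01  0.02  0.58] joints [-0.27  1.01  1.14 -0.55  1.66 -2.19] [ 570.6 -203.7   80.1] [ 1.   3.8 10.3] 7.4
```

View pics/s4.png

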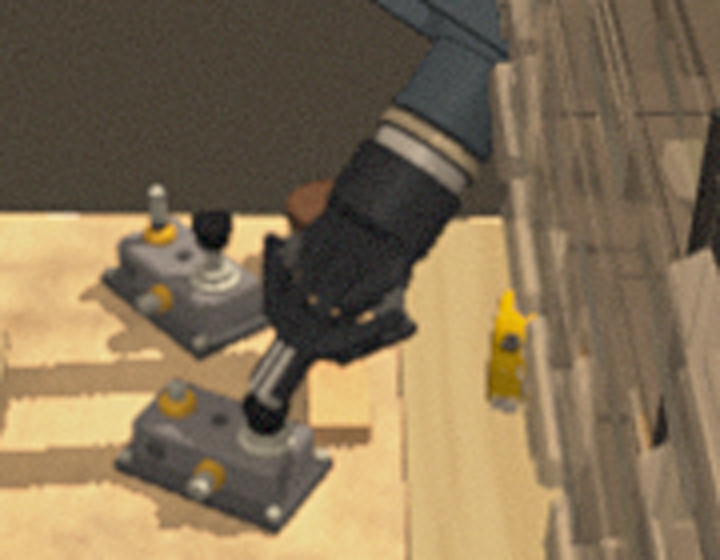

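```bash
for i in 1; do python3 -m handwheel '[{"offset":[0,0,-0.03],"angular":[0,0,0],"jaw":0},{"offset":[0,0,0],"angular":[0,0,0],"jaw":0}]';  python3 -m handwheel '[{"offset":[0,0,-0.02],"angular":[0,0,0],"jaw":0},{"offset":[0,0,0],"angular":[0,0,0],"jaw":0}]';  done
```

```text
time_s: 7.7
eef_pos: [570.6, -203.7, 79.1]
tool_rot: [-0.231, 0.907, 0.086, 0.342]
force: [1.1, 3.7, 12.1]
finger_gap: -0.003
time_s: 7.95
eef_pos: [570.6, -203.7, 79.1]
tool_rot: [-0.231, 0.907, 0.085, 0.342]
force: [1.0, 4.5, 15.1]
finger_gap: 0.003
```

```bash
python3 -m handwheel '[{"offset":[0,0,0.15],"angular":[0,0,0],"jaw":0},{"offset":[0,0,0.15],"angular":[0,0,0],"jaw":0},{"offset":[0,0,0.15],"angular":[0,0,0],"jaw":0},{"offset":[0,0,0],"angular":[0,0,0],"jaw":0},{"offset":[0,0,0],"angular":[0,0,0],"jaw":0}]'
python3 -m handwheel '[{"offset":[0,0,0],"angular":[0,0,0],"jaw":0},{"offset":[0,0,0],"angular":[0,0,0],"jaw":0}]'
python3 - <<'E'
from h import *
s=env.grab_frame('side')[:,:,::-1];
cv2.imwrite("pics/s5.png",cv2.resize(s[130:230,200:300],None,fx=6,fy=6,interpolation=cv2.INTER_CUBIC))
E
```

```text
time_s: 8.57
eef_pos: [570.1, -203.8, 100.8]
tool_rot: [-0.231, 0.906, 0.087, 0.343]
force: [-0.5, -0.1, -0.1]
finger_gap: 0.001
time_s: 8.82
eef_pos: [570.2, -203.8, 101.0]
tool_rot: [-0.231, 0.906, 0.087, 0.343]
force: [-0.6, -0.6, -0.1]
finger_gap: 0.0
```

View pics/s5.png

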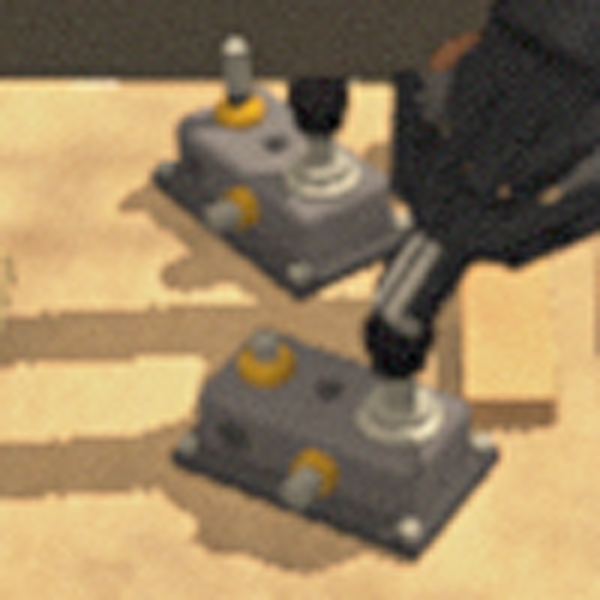

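```bash
for k in 1; do python3 -m handwheel '[{"offset":[0,0,-0.15],"angular":[0,0,0],"jaw":0},{"offset":[0,0,-0.15],"angular":[0,0,0],"jaw":0},{"offset":[0,0,-0.15],"angular":[0,0,0],"jaw":0},{"offset":[0,0,0],"angular":[0,0,0],"jaw":0},{"offset":[0,0,0],"angular":[0,0,0],"jaw":0}]'
python3 -m handwheel '[{"offset":[0,0,0.15],"angular":[0,0,0],"jaw":0},{"offset":[0,0,0.15],"angular":[0,0,0],"jaw":0},{"offset":[0,0,0.15],"angular":[0,0,0],"jaw":0},{"offset":[0,0,0.02],"angular":[0,0,0],"jaw":0},{"offset":[0,0,0],"angular":[0,0,0],"jaw":0}]'; done
python3 - <<'E'
from h import *
s=env.grab_frame('side')[:,:,::-1];
cv2.imwrite("pics/s6.png",cv2.resize(s[130:230,200:300],None,fx=6,fy=6,interpolation=cv2.INTER_CUBIC))
E
```

```text
time_s: 9.5
eef_pos: [570.8, -204.0, 79.1]
tool_rot: [-0.231, 0.907, 0.085, 0.342]
force: [1.6, 2.3, 15.0]
finger_gap: -0.003
time_s: 10.12
eef_pos: [570.1, -203.6, 102.1]
tool_rot: [-0.231, 0.906, 0.087, 0.343]
force: [0.3, 0.3, 0.8]
finger_gap: -0.006
```

View pics/s6.png

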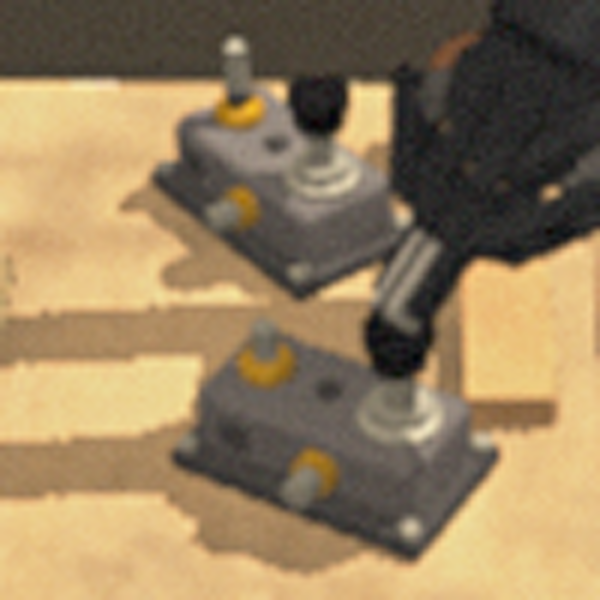

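```bash
python3 -m handwheel '[{"offset":[0,0,-0.17],"angular":[0,0,0],"jaw":0},{"offset":[0,0,-0.15],"angular":[0,0,0],"jaw":0},{"offset":[0,0,-0.15],"angular":[0,0,0],"jaw":0},{"offset":[0,0,0],"angular":[0,0,0],"jaw":0},{"offset":[0,0,0],"angular":[0,0,0],"jaw":0}]'
python3 -m handwheel '[{"offset":[0,0,0.15],"angular":[0,0,0],"jaw":0},{"offset":[0,0,0.15],"angular":[0,0,0],"jaw":0},{"offset":[0,0,0.17],"angular":[0,0,0],"jaw":0},{"offset":[0,0,0],"angular":[0,0,0],"jaw":0},{"offset":[0,0,0],"angular":[0,0,0],"jaw":0}]'
python3 - <<'E'
from h import *
s=env.grab_frame('side')[:,:,::-1];
cv2.imwrite("pics/s7.png",cv2.resize(s[130:230,200:300],None,fx=6,fy=6,interpolation=cv2.INTER_CUBIC))
E
```

```text
time_s: 10.8
eef_pos: [570.6, -204.0, 79.1]
tool_rot: [-0.231, 0.907, 0.085, 0.341]
force: [1.3, 2.8, 17.6]
finger_gap: -0.001
time_s: 11.42
eef_pos: [570.0, -203.6, 101.9]
tool_rot: [-0.231, 0.906, 0.088, 0.343]
force: [0.1, 0.8, 0.2]
finger_gap: 0.004
```

View pics/s7.png

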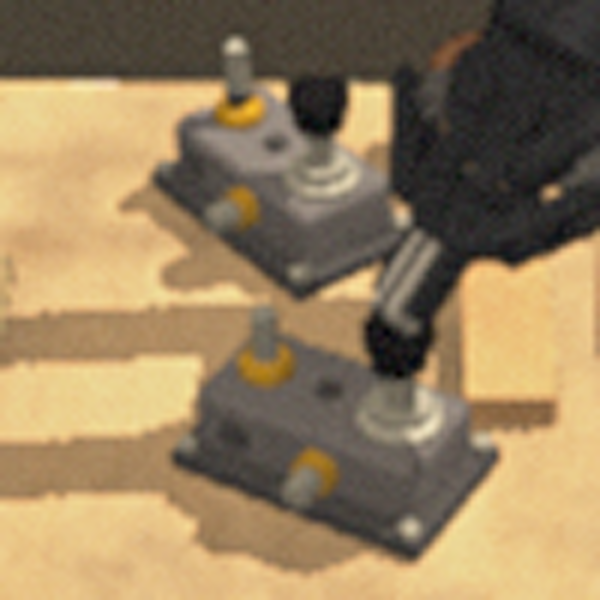

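One or two more strokes are needed; no dark band yet.

```bash
python3 -m handwheel '[{"offset":[0,0,-0.17],"angular":[0,0,0],"jaw":0},{"offset":[0,0,-0.15],"angular":[0,0,0],"jaw":0},{"offset":[0,0,-0.15],"angular":[0,0,0],"jaw":0},{"offset":[0,0,0],"angular":[0,0,0],"jaw":0},{"offset":[0,0,0],"angular":[0,0,0],"jaw":0}]'
python3 -m handwheel '[{"offset":[0,0,0.15],"angular":[0,0,0],"jaw":0},{"offset":[0,0,0.15],"angular":[0,0,0],"jaw":0},{"offset":[0,0,0.17],"angular":[0,0,0],"jaw":0},{"offset":[0,0,0],"angular":[0,0,0],"jaw":0},{"offset":[0,0,0],"angular":[0,0,0],"jaw":0}]'
python3 - <<'E'
from h import *
s=env.grab_frame('side')[:,:,::-1];
cv2.imwrite("pics/s8.png",cv2.resize(s[130:230,200:300],None,fx=6,fy=6,interpolation=cv2.INTER_CUBIC))
E
```

```text
time_s: 12.1
eef_pos: [570.6, -204.0, 79.1]
tool_rot: [-0.231, 0.907, 0.085, 0.341]
force: [1.9, 3.3, 16.5]
finger_gap: 0.002
time_s: 12.72
eef_pos: [570.0, -203.6, 101.9]
tool_rot: [-0.231, 0.906, 0.088, 0.343]
force: [0.1, -0.5, 0.4]
finger_gap: 0.003
```

View pics/s8.png

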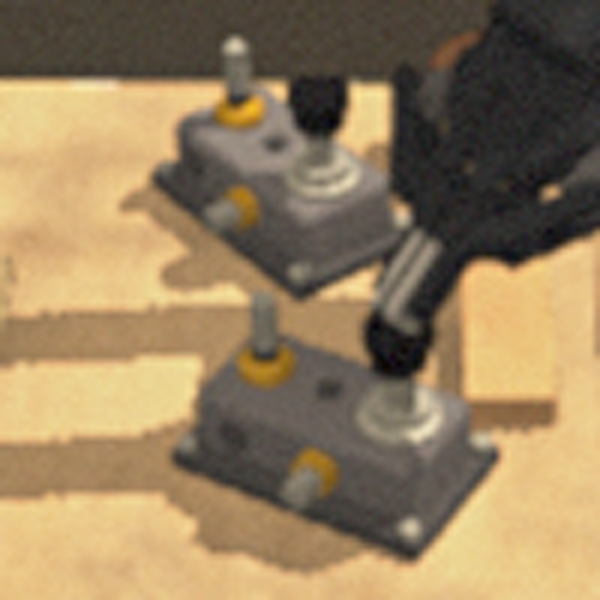

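```bash
python3 -m handwheel '[{"offset":[0,0,-0.17],"angular":[0,0,0],"jaw":0},{"offset":[0,0,-0.15],"angular":[0,0,0],"jaw":0},{"offset":[0,0,-0.15],"angular":[0,0,0],"jaw":0},{"offset":[0,0,0],"angular":[0,0,0],"jaw":0},{"offset":[0,0,0],"angular":[0,0,0],"jaw":0}]'
python3 -m handwheel '[{"offset":[0,0,0.15],"angular":[0,0,0],"jaw":0},{"offset":[0,0,0.15],"angular":[0,0,0],"jaw":0},{"offset":[0,0,0.17],"angular":[0,0,0],"jaw":0},{"offset":[0,0,0],"angular":[0,0,0],"jaw":0},{"offset":[0,0,0],"angular":[0,0,0],"jaw":0}]'
python3 - <<'E'
from h import *
s=env.grab_frame('side')[:,:,::-1];
cv2.imwrite("pics/s9.png",cv2.resize(s[130:230,200:300],None,fx=6,fy=6,interpolation=cv2.INTER_CUBIC))
E
```

```text
time_s: 13.4
eef_pos: [570.6, -204.0, 79.1]
tool_rot: [-0.231, 0.907, 0.085, 0.341]
force: [1.1, 3.1, 17.0]
finger_gap: 0.007
time_s: 14.02
eef_pos: [570.0, -203.6, 101.9]
tool_rot: [-0.231, 0.906, 0.088, 0.343]
force: [-0.8, -0.3, 0.3]
finger_gap: 0.004
```

View pics/s9.png

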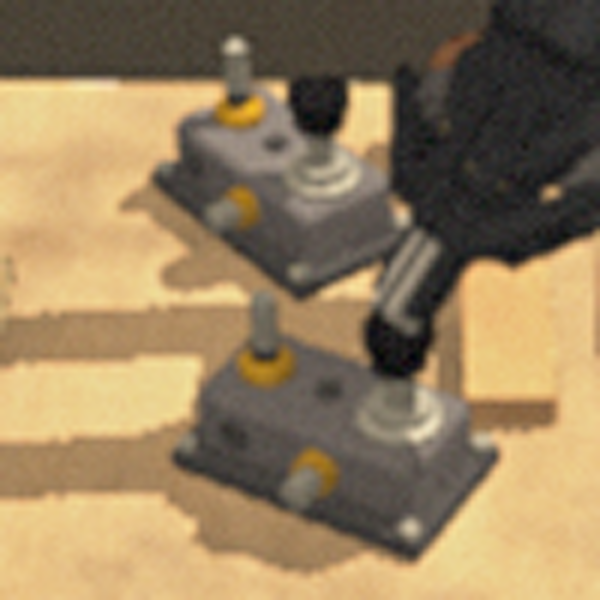

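```bash
python3 -m handwheel '[{"offset":[0,0,0.15],"angular":[0,0,0],"jaw":0},{"offset":[0,0,0.15],"angular":[0,0,0],"jaw":0},{"offset":[0,0,0],"angular":[0,0,0],"jaw":0}]'
python3 - <<'E'
from h import *
import glob
a=[env.grab_frame('side') for _ in range(4)]
s=np.mean(a,0).astype(np.uint8)
for x,y in((524.6,-154),(548.5,38)):
    print([proj('side',(x,y,z)).round(1) for z in(51,76.5,84)])
c1=s[170:198,232:256,::-1];c2=s[128:156,227:251,::-1]
cv2.imwrite('pics/pins.png',cv2.convertScaleAbs(cv2.resize(np.hstack([c1,c2]),None,fx=16,fy=16,interpolation=cv2.INTER_NEAREST),alpha=1.3))
cv2.imwrite("pics/s10.png",cv2.resize(s[100:240,200:340,::-1],None,fx=4,fy=4,interpolation=cv2.INTER_CUBIC))
E
```

```text
time_s: 14.45
eef_pos: [571.1, -204.0, 122.0]
tool_rot: [-0.231, 0.906, 0.086, 0.344]
force: [0.5, 0.6, 1.0]
finger_gap: 0.001
[array([243.8, 188.7]), array([243.4, 181.2]), array([243.2, 178.9])]
[array([239.6, 147.3]), array([239.1, 140.1]), array([239. , 137.9])]
```

View pics/pins.png

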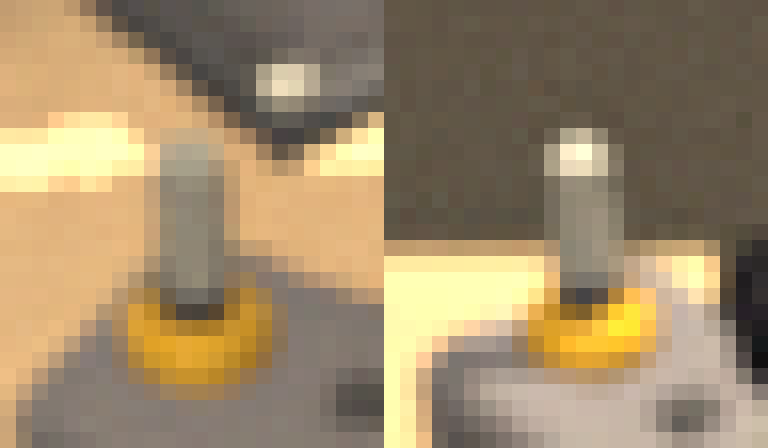

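View pics/s10.png

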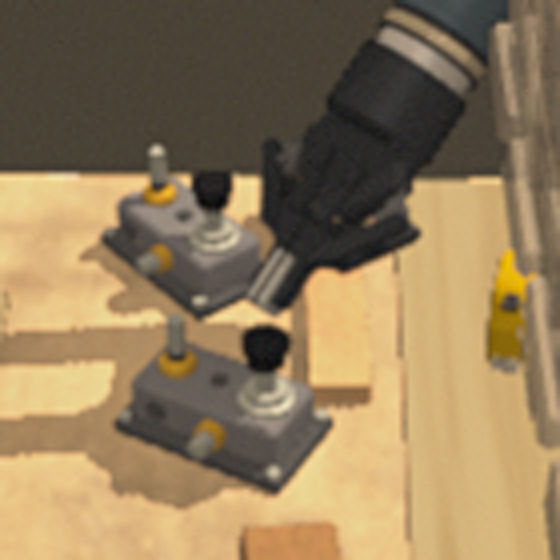

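Run:
```python
from cell import env
print(env.finish_job(), env.get_state()['time_s'])
```

```text
the job is handed in; nothing more can be done
the job is handed in; nothing more can be done
```

I pumped the pump whose pin was in, the right-hand one in the top view, with five full strokes using the shut fingertips. I then raised the hand about 20 mm clear of the plunger and handed the job in at about 15 s. I tilted the tool about 50° so that the elbow stayed under the lamp.

**Pin:** its dark band now shows above the gland, just as on the full pump. It rose on the earlier strokes, and the picture after the fifth stroke shows no further change, so it is fully out.

**Strokes:** each one reached the hard stop, with 15 to 18 N at the wrist. Each time the force dropped to zero once the fingertips rose clear of the head.

**End state:** in the last picture the plunger is fully up and the robot touches nothing. The full pump and the offcut look unmoved. The other loose things were not all in that close-up, but the arm did not go near them.

No check failed or disagreed. The arm links' clearance from the lamp and the back wall was worked out from a model fitted to joint readings, not measured directly.

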